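Load, clamp and start a sample mill

ROBOT

A 6-joint arm with a two-finger parallel gripper is mounted at the origin on a cart in front of the work surface, level with it; the furniture and walls round the work are solid. World frame = base frame: x ahead of the robot, y to its left, z up, the work surface at z = 0. Lengths are in m, angles in rad, forces in N, time in s.
With the tool pointing down it reaches from about 0.3 to 0.825 m from the base axis. Payload 5.4 kg.
Tool frame: the origin (TCP) lies on the mounting face of the last link; the fingertips stand 190 mm ahead of it and the grasp point (between the pads) lies 171 mm ahead of it; z points along the fingers, y is the line along which they close (so a half turn about z gives the same grasp; the last joint's range is limited). The gripper opens to 92 mm and grips with 3 to 60 N. Pads are 20 mm wide; open, the fingers measure 128 mm over their backs; the gripper's body (75 mm by 189 mm) begins 69 mm behind the grasp point.
Start: joints at [1.01, 0.158, 1.597, -0, 1.386, -0.21], TCP at [0.198, 0.54, 0.405] pointing down, gripper open.
Joint ranges: [-2.91, 2.91], [-0.94, 2.29], [0.18, 2.7], [-1.29, 4.43], [0.17, 2.64], [-3, 3]. Speed limits (rad/s): [2.57, 2.57, 3.14, 3.14, 3.14, 3.14].

INTERFACE

Orientations are given as a unit quaternion [w, x, y, z].
In Python, from cell import sense, eyes, job gives the robot as it stands.
- The arm moves only by the tool move_arm, never from a script. Its argument "targets" is one flat list of numbers, 5 for each row, row after row: the closure in counts, from 0 (fully open) to 255 (shut), then the shift along the tool's x, y, z in mm, then the turn about the tool's z in degrees. In form: [grip, dx, dy, dz, twist, grip, dx, dy, dz, twist, ...]. A call has 1 to 20 rows; each row is the pose to reach, as a shift and turn from the pose commanded when the call began, along the tool's axes at that moment; what a row does not reach only later rows make up. A row lasts 1/10 s, in which the tool goes at most 50 mm and 8.59 degrees, less where a joint would pass 70% of its speed; a pose out of reach is approached as far as the arm can. A call with a gripper value outside its range is refused whole. The fingers move at their own pace and stop on an object; "force" is the grip in N (left out, the last holds). Time passes only in rows, so rows that repeat a pose let the fingers close. It gives the time, the measured TCP pose, the force, the opening and the grip force at its end, in the units of the state.
- sense(): the state, without advancing time (a new reading comes with each control period).
- eyes.get_image(name): name is "scene" or "side" or "wrist"; returns the picture (384x512x3 uint8, blue, green, red); there is no depth.
- eyes.get_calibration(name): a dict with "fx", "fy", "cx", "cy" (pixels), "k1" (the pictures are not rectified: a ray, as slopes to the right and down, at radius r is drawn at 1 + k1 r^2 times it, then the intrinsics apply), "extrinsics" (4x4, takes a point from world to camera coordinates); the wrist camera has in their place "T_tool_cam" (4x4, takes a point from camera to tool coordinates, whose origin is the TCP and whose axes are the flange's). Camera axes: x right, y up, looking along -z (the intrinsics and any distortion apply to the point x, -y, -z); pixel columns grow to the right and rows downward; lengths in m; the calibration is good to about 2 mm. A picture is of the moment at which its call begins: read the wrist's pose just before it. get_calibration takes no time and is no camera call.
- job.close_job(): hands the job in; it is judged then, once.
The state is a dict: "clock": time; "qpos": joint angles; "qd": joint speeds; "joint_efforts": joint torques, N m; "ee_pos": TCP position; "tool_rot": TCP orientation; "contact_force": force on the tool from outside, world axes, zero at the start; "moment": the same for the moment, N m; "finger_gap": opening from 0.0 (shut) to 1.0 (fully open); "finger_force": force on a finger pad.
Only numpy, scipy, OpenCV 4.12 (cv2) and the standard library are available. Lean on these libraries where they do the work, as an engineer would, in place of code of your own. Each camera call takes 0.05 s, during which the arm holds its last target. There are 200 camera calls.

TASK

Load the steel grinding jar into the sample mill: it goes on its side into the cradle, body in the two saddles and lid toward the white drive housing, and has to be laid down, not allowed to fall over. Then push the handle of the toggle clamp down over centre until it snaps home, so that its pad holds the jar, and only then take the T-grip lever through the whole zigzag gate, from the stop bay through the middle (slow) slot to the very end of the last (fast) slot. Leave the spanner and the two bottles where they are.

Things in the scene. Friction and masses are not known exactly. Their poses are not given: they have to be found in the camera images.
- mill: bench sample mill, fixed. Origin: underside, below the middle of the cradle; x away from its front, y toward the drive housing, z up; all 'mill' points below are in this frame, in mm. Grey base 150 (x) by 355 (y), y -160 to 195, top z 22. Clamp bracket x -29 to 29, y -148 to -80, top z 155; the open clamp arm stands at y -135 to -78, up to z 210
- housing_top (a point): middle of the top of the white drive housing, mill (0, 130, 135). Housing x -65 to 65, y 70 to 190. It begins 17 mm beyond the seated jar's lid and rises 67 mm above its axis, so a gripper cannot lean over the lid end: load the jar with the tool upright (within about 20 degrees)
- cradle_center (a point): where jar_center comes when seated, mill (0, 0, 68); axes as the mill's; lid toward +y. Two U saddles, 12 long in y, at y -45 and 12: floor z 45, 50 wide in x between lips that flare from z 59 to 69 (outside 76 wide). From y -39 to 6 the jar's sides are free for fingers down to z 34. End stops: inner faces y -56 and 56, up to z 70, flared outward to z 79
- jar_center (a point): plain steel grinding jar, loose, 0.3 to 0.55 kg, standing on its foot: squared body 46 x 46 mm, 75 long, then a dark round screw lid, diameter 40, 30 long; 105 in all. Point on its axis, 52.5 mm from the foot; z runs foot to lid, x and y square to the flat sides. The body's middle is 15 mm nearer the foot. Lying on a flat its axis is 23 mm up
- jar_lid (a point): centre of the top face of the jar's lid, 52.5 mm from jar_center along the jar's z
- handle_grip (a point): point in the black grip (diameter 19, from 40 to 124 mm out) of the clamp handle, 85 mm out from its pivot at mill (0, -138, 145), axis along mill x. Open, the handle rises at 61 degrees away from the cradle (-y), this point at about mill (0, -174, 222); closed it lies level, this point at mill (0, -223, 151). Push its upper side and follow it round and down
- clamp_handle (a joint): rad: 0 open, 1.06 right down on its stop; stays where it is left. The rubber pad meets the jar at about 0.85; the push on the grip then rises to some 3 to 8 N, falls off toward dead centre at 0.99, and beyond it the handle snaps on down by itself and holds
- clamp_pad: round rubber pad, diameter 18, on the sprung spindle of the clamp arm; closed, it presses on the jar's body at mill y -20 with some 8 N. Origin at the arm's pivot, mill (0, -95, 122)
- tgrip_center (a point): middle of the black T grip of the selector lever: a round bar, diameter 26, 86 mm long, across the lever along mill y. The lever is a rod 10 mm thick that swings both ways about lever_pivot, 165 mm from this point, which so moves on a sphere. It stays where it is left and takes about 2 N to move
- lever_pivot (a point): the lever's pivot inside the housing, mill (0, 130, 50); fixed; axes as the mill's
- lever_fore (a joint): lever swing along mill x, rad: 0 upright, plus away from the mill's front. Starts in the stop bay, about -0.30; middle slot about 0; last slot about 0.18 to 0.32
- lever_side (a joint): lever swing along mill y, rad: 0 upright, plus toward the cradle (-y, 'right'). Starts at the left end, about -0.11; the slots' ends stop it at about -0.14 and +0.14
- gate_path (a point): point above the gate, mill (0, 130, 141). Gate: 6 mm steel plate on the housing, cut-out 88 mm above lever_pivot. Five legs, each ended by an edge: right to the end of the stop bay; forward (+x) by the right-hand lane to the far edge of the middle slot; left to its end; forward by the left-hand lane to the far edge of the last slot; right to its end
- gate_front (a point): front edge of the housing's top, mill (-65, 130, 135). Gate sizes at the plate: slots and lanes 15 mm wide (stop bay 23), lane centres 20 apart; slot centres x -28, 0, 22. The plate is held by screws in slotted holes: its true x setting is up to 4 mm off either way (7.5 mm at the grip) and is not reported, so feel for the end of each leg with a light push, about 8 N, stop, and take the next leg
- spanner: open-ended spanner 169 mm long, 6 mm thick, lying loose in front of the mill; leave it
- bottle_amber: amber reagent bottle with a black cap, diameter 52, 106 mm tall, standing behind the mill; origin under its foot; leave it
- bottle_clear: clear reagent bottle with a blue cap, diameter 60, 125 mm tall, standing behind the mill; origin under its foot; leave it
Not all that is in view belongs to the job. Leave any green or purple look-alike of the part that bears jar_center alone.

How it is judged:
On the way, in this order (a step that is already met when the one before it is completed fails the run):
1. the jar lies seated in the cradle, lid toward the housing, let go (distance between jar_center and cradle_center below 0.005 m and angle between the z axis of jar_center and the y axis of mill, either way round below 0.08 rad and y of jar_lid in the frame of mill above 0.03 m and contact force between the fingers and jar below 0.3 N), for 0.2 s.
2. the clamp is over centre and its pad presses on the jar (value of joint clamp_handle above 1.02 rad and contact force between clamp_pad and jar above 4 N), for 0.2 s.
3. the lever comes through the left end of the middle slot (value of joint lever_fore between -0.11 and 0.11 rad and value of joint lever_side below -0.05 rad).
At the end, for the whole second after the job is handed in: jar in the cradle (jar_center within 5 mm of cradle_center, axis within 0.08 rad of mill y, lid toward the housing); clamp handle past 1.02 rad, pad pressing on the jar with over 4 N; lever in the last slot (fore over 0.15 rad) at its right-hand end (side over 0.085 rad); jar at rest (all of step 2 and distance between jar_center and cradle_center below 0.005 m and angle between the z axis of jar_center and the y axis of mill, either way round below 0.08 rad and y of jar_lid in the frame of mill above 0.03 m and value of joint lever_fore above 0.15 rad and value of joint lever_side above 0.085 rad and linear speed of jar below 0.02 m/s); the robot touches nothing.
It fails at once if the jar fell or was knocked over (it turned faster than 10 rad/s) (angular speed of jar above 10 rad/s).
It fails at once if the spanner was shifted more than 30 mm (distance of spanner from where it was at the start of the episode above 0.03 m).
It fails at once if the bottle amber was shifted more than 30 mm (distance of bottle_amber from where it was at the start of the episode above 0.03 m).
It fails at once if the bottle clear was shifted more than 30 mm (distance of bottle_clear from where it was at the start of the episode above 0.03 m).
It also fails if it takes over 72 s, if anything falls off the work surface, if the arm or the gripper's body presses on something with over 40 N, if the wrist force passes 120 N, or if a joint passes its speed limit or range.

## Working session

There is one attempt and no reset: what is moved stays moved. The work goes in short steps, Python scripts to look and compute and a tool call to move; the robot and the scene stay as the last step left them, time stands still between calls to the robot, and variables do not carry over. Pictures are saved under pics/ and viewed, at most 10 in all, crops included, and the job is handed in when it is done.

Besides the shell and the picture viewer there is one more tool, called after "Call:" by a JSON object that holds its "op" and its "data". move_arm: Moves the arm, as the interface text tells. Its arguments: {"type":"object","properties":{"targets":{"type":"array","items":{"type":"number"}},"force":{"type":"number"}},"required":["targets"]}

```bash
mkdir -p pics
python3 - <<'E'
from cell import sense, eyes, job
import cv2,numpy as np
s=sense();print(s)
for n in("scene","side","wrist"):
    cv2.imwrite(f"pics/{n}0.png",eyes.get_image(n)); c=eyes.get_calibration(n);print(n,c)
a=cv2.imread("pics/scene0.png");b=cv2.imread("pics/side0.png")
cv2.imwrite("pics/both0.png",np.vstack([a,b])[:, :])
E
```

```text
{'clock': 0.0, 'qpos': array([ 1.00988712e+00,  1.59066457e-01,  1.59818047e+00, -2.02438914e-05,
        1.38619562e+00, -2.10099805e-01]), 'qd': array([-3.90737295e-04,  2.75004510e-04, -7.21538882e-05, -2.54847197e-03,
        1.92634426e-04,  4.78561286e-04]), 'joint_efforts': array([-4.84160296e-05, -3.85597372e+01, -3.22092891e+01,  6.99164509e-02,
        3.84634465e-02, -1.53300207e-04]), 'ee_pos': array([0.19748252, 0.53974359, 0.40373474]), 'tool_rot': array([-3.38586399e-04,  1.74504729e-01,  9.84655901e-01, -8.60804380e-04]), 'contact_force': array([-0.12539667, -0.5210553 ,  0.03965935]), 'moment': array([ 0.00952116, -0.00586531, -0.0478305 ]), 'finger_force': 0.0, 'finger_gap': 0.99925507220364}
scene {'fx': 352.238885084561, 'fy': 352.238885084561, 'cx': 256.55610798107006, 'cy': 188.2449475987822, 'k1': 0.0030749070324766537, 'extrinsics': array([[-0.65062414, -0.75934486,  0.00914393,  0.37243414],
       [ 0.59855786, -0.50537351,  0.62155137, -0.44727705],
       [-0.46735074,  0.4098695 ,  0.78332004, -0.68403908],
       [ 0.        ,  0.        ,  0.        ,  
[... 202 characters left out ...]
0413873, -0.58613816],
       [ 0.09148498,  0.52651204,  0.84523108, -0.16406504],
       [-0.15232245, -0.83140278,  0.53438497, -1.32439892],
       [ 0.        ,  0.        ,  0.        ,  1.        ]])}
wrist {'fx': 341.9237055266599, 'fy': 341.9237055266599, 'cx': 252.29037166501035, 'cy': 187.46122673655464, 'k1': -0.06638788189253814, 'T_tool_cam': array([[-5.76579727e-04,  9.58887328e-01,  2.83786468e-01,
         8.00569734e-02],
       [ 9.99999510e-01,  7.81202866e-04, -6.07872833e-04,
        -1.24914239e-03],
       [-8.04576359e-04,  2.83785979e-01, -9.58887309e-01,
         2.03665025e-02],
       [ 0.00000000e+00,  0.00000000e+00,  0.00000000e+00,
         1.00000000e+00]])}
```

View pics/scene0.png

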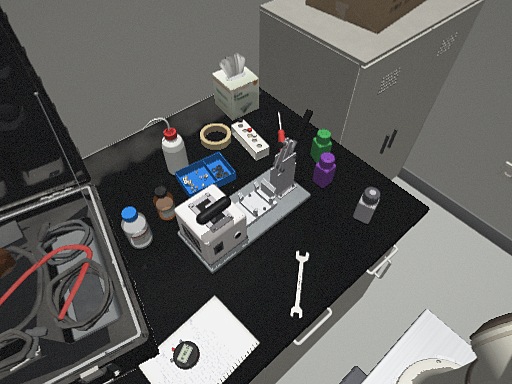

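View pics/side0.png

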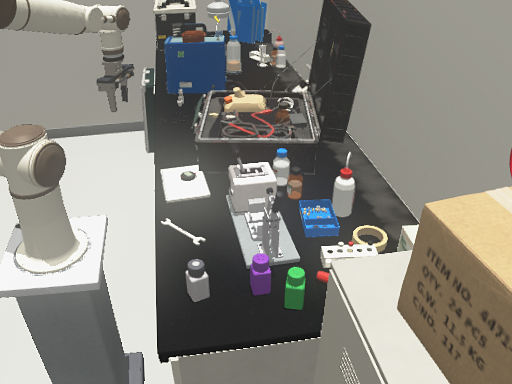

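The scene view shows the jar (grey, dark lid) at about (368,205), mill housing at (212,225), clamp at (285,165) and spanner at (299,285). In the side view the jar is at (197,280) and the mill spans (230–295, 165–265).

```bash
cat > h.py <<'E'
from cell import sense, eyes, job
import cv2,numpy as np
from scipy.spatial.transform import Rotation as R
def cal(n,s=None):
    c=eyes.get_calibration(n);K=np.array([[c['fx'],0,c['cx']],[0,c['fy'],c['cy']],[0,0,1.]])
    if n=='wrist':
        s=s or sense();T=np.eye(4);q=s['tool_rot'];T[:3,:3]=R.from_quat([q[1],q[2],q[3],q[0]]).as_matrix();T[:3,3]=s['ee_pos']
        E=np.linalg.inv(T@c['T_tool_cam'])
    else:E=c['extrinsics']
    E=np.diag([1,-1,-1,1.])@E   # to cv camera
    return K,np.array([c['k1'],0,0,0,0.]),E
def ray(C,uv):
    K,D,E=C;p=cv2.undistortPoints(np.array([[uv]],float),K,D)[0,0]
    o=-E[:3,:3].T@E[:3,3];d=E[:3,:3].T@np.array([p[0],p[1],1]);return o,d/np.linalg.norm(d)
def onz(C,uv,z):
    o,d=ray(C,uv);return o+d*(z-o[2])/d[2]
def proj(C,P):
    K,D,E=C;P=np.atleast_2d(np.array(P,float));return cv2.projectPoints(P,cv2.Rodrigues(E[:3,:3])[0],E[:3,3],K,D)[0][:,0]
def tri(C1,u1,C2,u2):
    o1,d1=ray(C1,u1);o2,d2=ray(C2,u2);A=np.stack([d1,-d2],1);t=np.linalg.lstsq(A,o2-o1,rcond=None)[0]
    a=o1+t[0]*d1;b=o2+t[1]*d2;return (a+b)/2,np.linalg.norm(a-b)
def toworld(s,v):
    q=s['tool_rot'];return R.from_quat([q[1],q[2],q[3],q[0]]).apply(v)
def totool(s,v):
    q=s['tool_rot'];return R.from_quat([q[1],q[2],q[3],q[0]]).inv().apply(v)
E
python3 - <<'E'
from h import *
S=cal('scene');V=cal('side')
a=cv2.imread('pics/scene0.png');b=cv2.imread('pics/side0.png')
print('jar foot',tri(S,(368,205),V,(197,280)))
print('jar lid z.105',onz(S,(373,191),.105),onz(V,(195,264),.105))
f=lambda im,x,y,w,h:cv2.resize(im[y:y+h,x:x+w],None,fx=4,fy=4,interpolation=cv2.INTER_CUBIC)
cv2.imwrite('pics/c0.png',np.hstack([f(a,172,130,140,145)[:580],f(b,222,150,58,145)]))
E
```

```text
jar foot (array([ 0.40997281, -0.2498084 ,  0.05098729]), np.float64(0.0020818226592642097))
jar lid z.105 [ 0.41285701 -0.25302171  0.105     ] [ 0.40952665 -0.2515042   0.105     ]
```

View pics/c0.png

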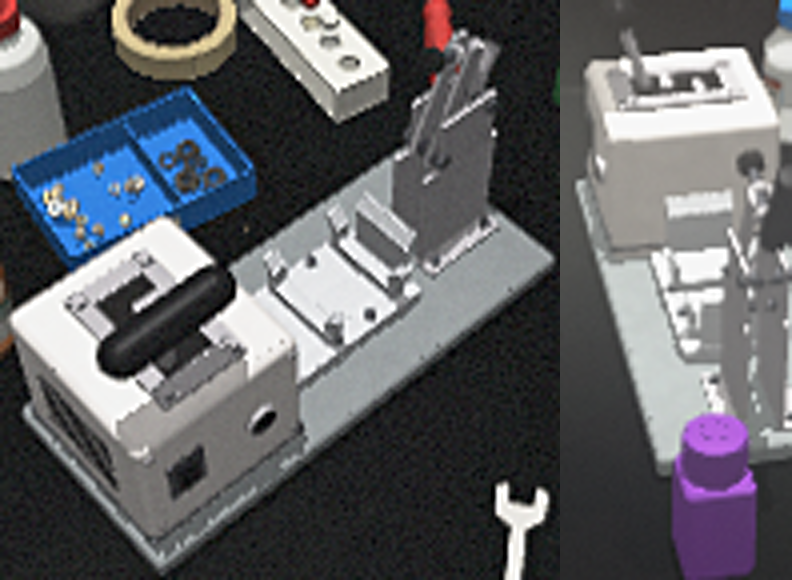

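The crop shows base-plate corners: near-left (163,558), near-right (553,258), far-left (25,408) in crop pixels (4x, offset 172,130). In the side view, the corner (x-75,y-160) is at crop (100,466).

Run:
```python
from h import *
S=cal('scene');V=cal('side')
f=lambda x,y:(172+x/4,130+y/4)
P={k:onz(S,f(*v),.022)[:2] for k,v in dict(A=(163,558),B=(553,258),C=(25,408)).items()}
print(P, onz(V,(222+25,150+116.5),.022))
A,B,C=P['A'],P['B'],P['C']
print(np.linalg.norm(A-B),np.linalg.norm(A-C))
yd=(A-B);yaw=np.arctan2(-yd[0],yd[1]);xd=C-A;print('yaw',np.degrees(yaw),np.degrees(np.arctan2(xd[1],xd[0])))
m=np.array([[-.075,.195],[-.075,-.160],[.075,.195]]);w=np.array([A,B,C])
mc=m-m.mean(0);wc=w-w.mean(0)
th=np.arctan2((mc[:,0]*wc[:,1]-mc[:,1]*wc[:,0]).sum(),(mc*wc).sum());Rm=np.array([[np.cos(th),-np.sin(th)],[np.sin(th),np.cos(th)]])
o=w.mean(0)-Rm@m.mean(0);print('mill',o,np.degrees(th))
W=lambda p:np.r_[o+Rm@np.array(p[:2])/1e3,p[2]/1e3]
for n,p in dict(handle=(0,-174,222),tg=(-49,148,205),brack=(-29,-148,155),br2=(-29,-80,155),frontedge=(-65,70,135),fe2=(-65,190,135),).items():
    q=proj(S,W(p))[0];print(n,W(p),(q-[172,130])*4, (proj(V,W(p))[0]-[222,150])*4)
```

```text
{'A': array([0.53892587, 0.16811351]), 'B': array([ 0.54585293, -0.17654932]), 'C': array([0.68177204, 0.17412716])} [ 0.54643853 -0.18776771  0.022     ]
0.3447324384133178 0.14297270475500545
yaw 1.1513801293820878 2.4106576680034926
mill [ 0.61588872 -0.02074126] 1.5302493460089768
handle [ 0.62053534 -0.1946792   0.222     ] [528.08749268 -24.0828824 ] [222.13145539 208.15503456]
tg [0.5629539  0.12589743 0.205     ] [170.35224135 322.17392488] [50.70748488  1.14678677]
brack [ 0.59085136 -0.16946291  0.155     ] [521.46847714  95.88551893] [163.93917938 279.52901807]
br2 [ 0.58903544 -0.10148716  0.155     ] [446.64106325 148.19373167] [141.11620182 220.78683729]
frontedge [0.54904257 0.04749797 0.135     ] [304.32409007 334.47469541] [ 48.96500405 136.7558797 ]
fe2 [0.54583801 0.16745518 0.135     ] [138.07329241 456.45178831] [22.70388542 58.73482854]
```

Call:
{"op": "move_arm", "data": {"targets": [0,-50,-42,-3,-2,0,-100,-84,-6,-4,0,-150,-126,-9,-6,0,-200,-168,-12,-8,0,-250,-210,-15,-10,0,-300,-252,-18,-12,0,-350,-294,-21,-14,0,-400,-336,-24,-16,0,-450,-378,-27,-18,0,-493,-416,-30,-20,0,-493,-416,-30,-20,0,-493,-416,-30,-20,0,-493,-416,-30,-20,0,-493,-416,-30,-20,0,-493,-416,-30,-20,0,-493,-416,-30,-20,0,-493,-416,-30,-20]}}

```text
clock: 1.85
ee_pos: [0.5171, -0.0188, 0.4346]
tool_rot: [-0.0, -0.0, 1.0, 0.0]
contact_force: [-0.1, 0.2, -0.4]
finger_gap: 1.002
finger_force: 0.0
```

Run:
```python
from h import *
s=sense();print(s['clock'],s['ee_pos'],s['tool_rot'],s['qpos'])
im=eyes.get_image('wrist');cv2.imwrite('pics/w1.png',im);np.save('w1.npy',np.r_[s['ee_pos'],s['tool_rot']])
cv2.imwrite('pics/w1b.png',cv2.resize(im,(800,600),interpolation=cv2.INTER_CUBIC))
S=cal('scene');print('spanner',onz(S,(301,255),.003),onz(S,(297,315),.003))
```

```text
1.85 [ 0.51711432 -0.01876628  0.43463203] [-1.19302680e-04 -1.26403135e-04  9.99999977e-01  1.24822025e-04] [-2.70157134e-01 -1.18180972e-02  1.71744144e+00  1.78484740e-04
  1.43626591e+00 -1.84123023e+00]
spanner [ 0.43425392 -0.03063192  0.003     ] [0.3327378  0.08407951 0.003     ]
```

View pics/w1b.png

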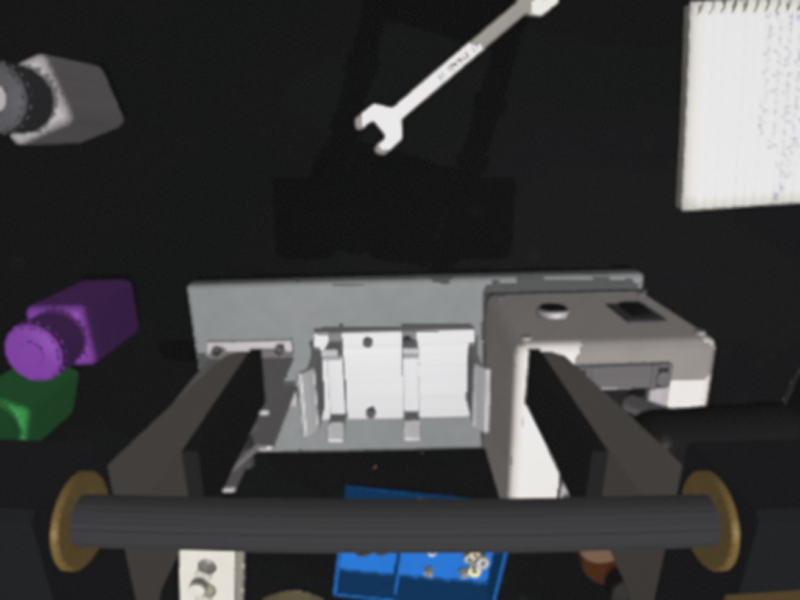

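Wrist view (800x600): base front corners (190,285) and (641,275), saddles at columns 335 and 412 with lips from row 335 to 438, end stops at 308 and 481, jar at (65,98), spanner open end at (385,130).

Run:
```python
from h import *
d=np.load('w1.npy');C=cal('wrist',dict(ee_pos=d[:3],tool_rot=d[3:]))
f=lambda x,y,z:onz(C,(x*.64,y*.64),z)
L=f(190,284,.022);Rr=f(642,273,.022);print('front corners',L,Rr,np.linalg.norm(L-Rr),'yaw',np.degrees(np.arctan2(-(Rr-L)[0],(Rr-L)[1])))
print('back edge z0/22',f(300,451,.022),f(480,447,.022))
for n,p in dict(s1f=(335,335,.069),s1b=(337,420,.069),s2f=(411,333,.069),s2b=(411,418,.069),st1=(310,385,.079),st2=(477,385,.079)).items():print(n,f(*p))
# jar: segment grey bottom-left region
im=cv2.imread('pics/w1.png');print('jar foot corners',f(122,120,0),f(108,142,0),f(100,66,0))
```

```text
front corners [ 0.54547978 -0.17679113  0.022     ] [0.53686696 0.17086171 0.022     ] 0.3477595056354826 yaw 1.4191665039360302
back edge z0/22 [ 0.69224091 -0.09949005  0.022     ] [0.68841601 0.05268175 0.022     ]
s1f [ 0.56911284 -0.06065031  0.069     ]
s1b [ 0.63534788 -0.06144402  0.069     ]
s2f [ 0.56765077 -0.0081626   0.069     ]
s2b [ 0.63367535 -0.00755435  0.069     ]
st1 [ 0.60229667 -0.07805456  0.079     ]
st2 [0.60238214 0.03756194 0.079     ]
jar foot corners [ 0.4229254 -0.2252115  0.       ] [ 0.43885909 -0.23831024  0.        ] [ 0.38382215 -0.2375432   0.        ]
```

Call:
{"op": "move_arm", "data": {"targets": [0,16,-48,7,0,0,32,-96,14,0,0,48,-144,21,0,0,64,-192,28,0,0,77,-231,35,0,0,77,-231,35,0,0,77,-231,35,0,0,77,-231,35,0]}}

```text
clock: 2.7
ee_pos: [0.4407, -0.2496, 0.4]
tool_rot: [0.0, -0.0, 1.0, 0.0]
contact_force: [0.6, 0.6, -0.3]
finger_gap: 1.003
finger_force: 0.0
```

Run:
```python
from h import *
s=sense();print(s['clock'],s['ee_pos'],s['tool_rot'],s['qpos'])
im=eyes.get_image('wrist');cv2.imwrite('pics/w2.png',im);np.save('w2.npy',np.r_[s['ee_pos'],s['tool_rot']])
cv2.imwrite('pics/w2b.png',cv2.resize(im,(800,600),interpolation=cv2.INTER_CUBIC))
```

```text
2.7 [ 0.44071405 -0.2495906   0.39997711] [ 2.30550845e-04 -2.38710386e-05  9.99999967e-01  1.08817966e-04] [-7.54422808e-01 -1.72913511e-02  1.79167660e+00  4.84405071e-04
  1.36702050e+00 -2.32536486e+00]
```

View pics/w2b.png

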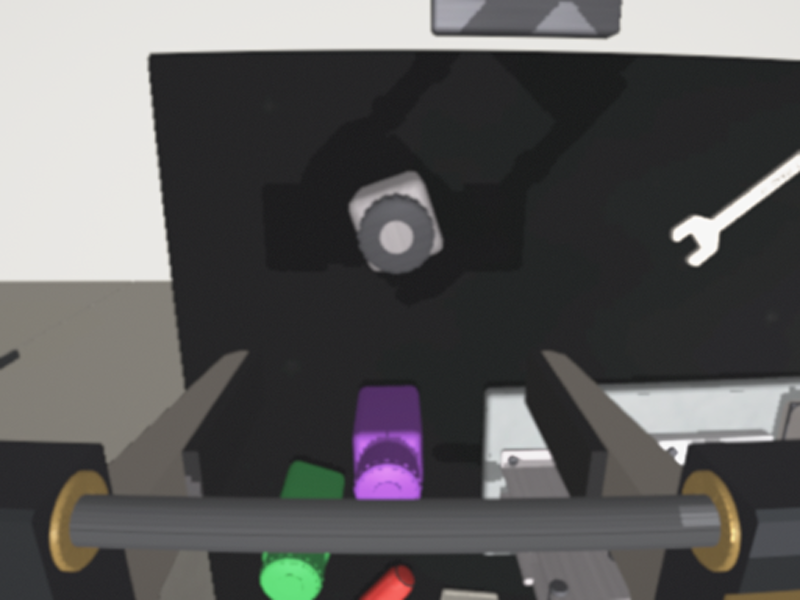

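The jar is at lid centre (397,235), body turned: foot's upper edge runs (352,205)–(412,172). The table edge is at column ~160, the spanner tip at (690,240).

Run:
```python
from h import *
d=np.load('w2.npy');C=cal('wrist',dict(ee_pos=d[:3],tool_rot=d[3:]))
f=lambda x,y,z:onz(C,(x,y),z)
im=cv2.imread('pics/w2.png');g=cv2.cvtColor(im,cv2.COLOR_BGR2GRAY);m=np.zeros_like(g);m[95:185,210:300]=(g[95:185,210:300]>75)*255
c=max(cv2.findContours(m,cv2.RETR_EXTERNAL,cv2.CHAIN_APPROX_NONE)[0],key=cv2.contourArea)[:,0].astype(float)
h=cv2.convexHull(c.astype(np.float32))[:,0];print(cv2.boundingRect(c.astype(np.int32)))
# lid
print('lid',f(397*.64,236*.64,.105))
print('lid light spot',f(396.5*.64,237*.64,.105))
print(np.round(h,0).tolist())
ap=cv2.approxPolyDP(h[:,None],3,True)[:,0];
for p in ap: print(p,f(*p,0)[:2],f(*p,.075)[:2])
gg=lambda x,y,z:f(x*.64,y*.64,z)[:2]
a,b=gg(354,204,0),gg(410,174,0);v=b-a;print('upper edge dir deg',np.degrees(np.arctan2(v[1],v[0])))
cr=cv2.resize(im[95:185,210:300],(600,600),interpolation=cv2.INTER_CUBIC);cv2.imwrite('pics/jc.png',cr)
```

```text
(223, 110, 61, 64)
lid [ 0.41083269 -0.24915772  0.105     ]
lid light spot [ 0.41135941 -0.24941741  0.105     ]
[[265.0, 110.0], [269.0, 114.0], [271.0, 117.0], [272.0, 119.0], [274.0, 125.0], [282.0, 150.0], [283.0, 154.0], [283.0, 156.0], [282.0, 159.0], [280.0, 161.0], [266.0, 170.0], [262.0, 172.0], [257.0, 173.0], [240.0, 173.0], [238.0, 172.0], [236.0, 170.0], [231.0, 158.0], [225.0, 141.0], [223.0, 135.0], [223.0, 130.0], [225.0, 127.0], [228.0, 123.0], [231.0, 120.0], [236.0, 118.0], [256.0, 111.0], [259.0, 110.0]]
[265. 110.] [ 0.38490798 -0.2366698 ] [ 0.38003086 -0.23946691]
[272. 119.] [ 0.39460406 -0.22890805] [ 0.38781109 -0.2332388 ]
[282. 159.] [ 0.4393032  -0.21692737] [ 0.42367816 -0.22362537]
[262. 172.] [ 0.45443657 -0.23944603] [ 0.43582133 -0.24169458]
[240. 173.] [ 0.45559481 -0.26460126] [ 0.43675072 -0.26187941]
[223. 130.] [ 0.40658041 -0.28289444] [ 0.39742104 -0.27655805]
[231. 120.] [ 0.3956595  -0.27386349] [ 0.38865799 -0.26931152]
upper edge dir deg 117.82899120977085
```

View pics/jc.png

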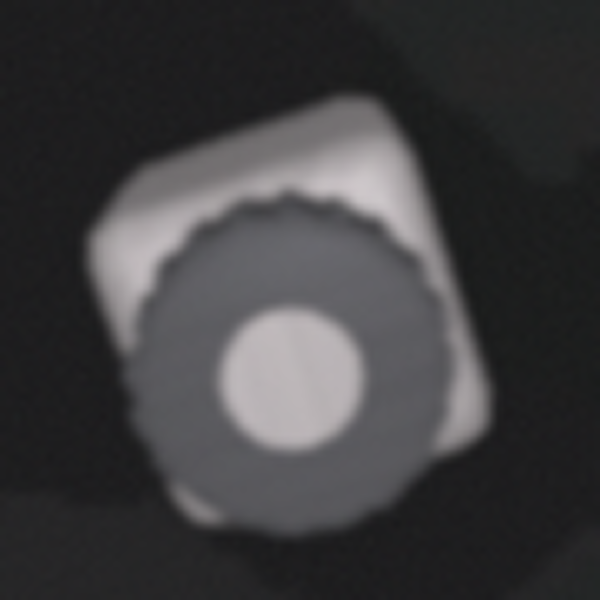

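Call:
{"op": "move_arm", "data": {"targets": [0,10,0,0,8,0,20,0,0,16,0,30,0,10,24,0,30,0,20,32,0,30,0,30,40,0,30,0,40,48,0,30,0,50,56,0,30,0,60,64,0,30,0,70,71.5,0,30,0,85,71.5,0,30,0,100,71.5,0,30,0,112,71.5,0,30,0,121,71.5,0,30,0,121,71.5,0,30,0,121,71.5]}}

```text
clock: 4.25
ee_pos: [0.4105, -0.2508, 0.279]
tool_rot: [0.0, 0.585, 0.811, -0.0]
contact_force: [0.2, 0.6, 1.0]
finger_gap: 0.999
finger_force: 0.0
```

Run:
```python
from h import *
s=sense();print(s['clock'],s['ee_pos'],s['qpos'],s['contact_force']);print(toworld(s,[1,0,0]))
```

```text
4.25 [ 0.41051529 -0.2508167   0.2790481 ] [-8.00351794e-01  5.50489434e-02  1.97323735e+00  3.26848939e-05
  1.11281283e+00 -1.12204676e+00] [0.23187475 0.57216029 0.99778124]
[-3.16161249e-01  9.48705369e-01 -4.31947355e-04]
```

Close on the lid with a light grip.

Call:
{"op": "move_arm", "data": {"targets": [160,0,0,0,0,160,0,0,0,0,160,0,0,0,0,160,0,0,0,0,160,0,0,0,0,160,0,0,0,0,160,0,0,0,0,160,0,0,0,0], "force": 12}}

```text
clock: 5.05
ee_pos: [0.4104, -0.2509, 0.2788]
tool_rot: [0.0, 0.585, 0.811, 0.0]
contact_force: [0.5, 0.2, 0.7]
finger_gap: 0.431
finger_force: 12.0
```

Call:
{"op": "move_arm", "data": {"targets": [160,4,0,1,0,160,8.6,0,0,0,160,13,0,-1,0,160,17.4,0,-1,0,160,22,0,-1,0,160,26.2,0,-1,0,160,30.5,0,-1,0,160,35,0,-1,0,160,35,0,-1,0]}}

```text
clock: 5.95
ee_pos: [0.399, -0.217, 0.2797]
tool_rot: [-0.0, 0.585, 0.811, 0.0]
contact_force: [1.2, 1.0, 4.5]
finger_gap: 0.429
finger_force: 12.0
```

Run:
```python
from h import *
s=sense();print(s['clock'],s['ee_pos'],s['contact_force'])
a=eyes.get_image('wrist');b=eyes.get_image('side');c=eyes.get_image('scene')
cv2.imwrite('pics/t1.png',np.hstack([cv2.resize(a,(400,300)),cv2.resize(b[200:350,130:330],(400,300)),])[:,:800])
```

```text
5.95 [ 0.39904684 -0.21704192  0.27966231] [1.15303997 0.98540046 4.52862466]
```

View pics/t1.png

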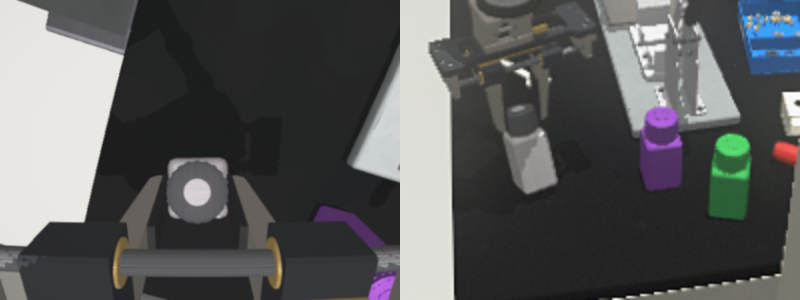

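The side view shows the jar tilted about 20° with its foot in place; the wrist view shows the lid centred in the pads. Continue the arc.

Call:
{"op": "move_arm", "data": {"targets": [160,8.6,0,0.5,0,160,17.1,0,2.6,0,160,25.4,0,5.5,0,160,33.4,0,9,0,160,41,0,13.4,0,160,48.3,0,18.4,0,160,55.1,0,24,0,160,61.4,0,30,0,160,67,0,36.8,0,160,72.2,0,43.9,0,160,76.7,0,51.4,0,160,78.7,0,55.4,0,160,80.5,0,59.3,0,160,82,0,63.5,0,160,83.6,0,67.6,0,160,85,0,71.5,0,160,86,0,75,0,160,86,0,76,0,160,86,0,76,0,160,86,0,76,0]}}

```text
clock: 8.1
ee_pos: [0.3721, -0.1361, 0.2043]
tool_rot: [-0.001, 0.585, 0.811, -0.0]
contact_force: [-4.8, 4.1, 11.7]
finger_gap: 0.432
finger_force: 12.0
```

Run:
```python
from h import *
s=sense();print(s['clock'],s['ee_pos'],s['contact_force'],s['moment'])
a=eyes.get_image('wrist');b=eyes.get_image('side');c=eyes.get_image('scene')
cv2.imwrite('pics/t2.png',np.hstack([cv2.resize(c[150:270,320:440],(300,300)),cv2.resize(b[200:350,130:330],(400,300)),])[:,:800])
```

```text
8.1 [ 0.37206116 -0.13606504  0.20434043] [-4.79157946  4.10045929 11.74800026] [ 0.65283059  0.92253969 -0.01363026]
```

View pics/t2.png

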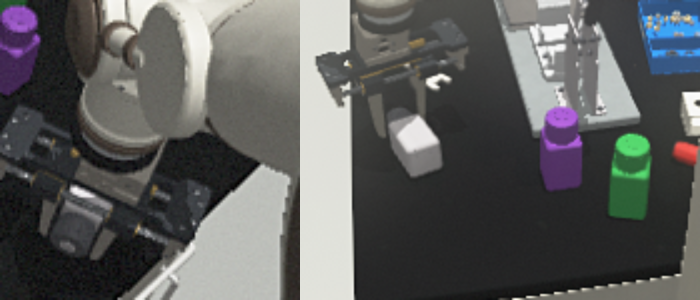

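Call:
{"op": "move_arm", "data": {"targets": [110,0,0,-1,0,60,0,0,-1,0,0,0,0,-1,0,0,0,0,-1,0,0,0,0,-1,0,0,-12,0,0,0,0,-30,0,2,0,0,-48,0,5,0,0,-60,0,8,0,0,-60,0,8,0,0,-60,0,8,0]}}

```text
clock: 9.35
ee_pos: [0.3908, -0.193, 0.1954]
tool_rot: [-0.001, 0.585, 0.811, 0.0]
contact_force: [-0.2, -0.9, 0.1]
finger_gap: 1.001
finger_force: 0.0
```

Run:
```python
from h import *
s=sense();print(s['clock'],s['ee_pos'],s['contact_force'],s['finger_gap'])
C=cal('wrist',s);a=eyes.get_image('wrist');cv2.imwrite('pics/w3.png',a)
V=cal('side');b=eyes.get_image('side');cv2.imwrite('pics/s3.png',b)
cv2.imwrite('pics/t3.png',np.hstack([cv2.resize(a,(480,360)),cv2.resize(b[230:320,150:230],(320,360),interpolation=cv2.INTER_CUBIC)]))
```

```text
9.35 [ 0.3907891  -0.19301989  0.19541215] [-0.16949255 -0.86369353  0.14371541] 1.0013719639034435
```

View pics/t3.png

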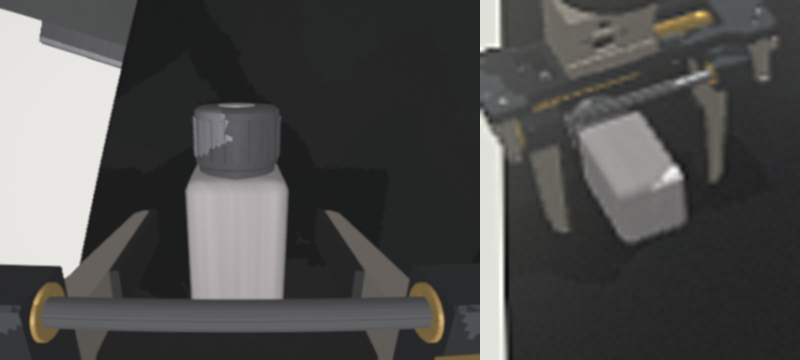

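Jar lies flat, lid ahead in tool +x; body/lid shoulder near row 180, lid end near row 104 (480x360).

Run:
```python
from h import *
s=sense();C=cal('wrist',s)
for n,u,v,z in(('shoulder',237,184,.046),('lidtopedge',237,110,.04),('lidface',237,103,.035),('L',187,190,.046),('R',288,190,.046)):
    P=onz(C,(u*512/480,v*512/480),z);print(n,totool(s,P-s['ee_pos'])*1e3)
```

```text
shoulder [ 37.38179185  -0.36446674 149.52300452]
lidtopedge [ 67.74372108  -0.34629749 155.5471778 ]
lidface [ 70.28941106  -0.33501027 160.54920262]
L [ 34.70286844 -21.68505946 149.5290251 ]
R [ 34.6722495   21.38768307 149.51252795]
```

Call:
{"op": "move_arm", "data": {"targets": [200,0,0,0,0,200,0,0,0,0,200,0,0,0,0,200,0,0,0,0,200,0,0,0,0,200,0,0,0,0,200,0,0,-10,0,200,0,0,-30,0,200,0,0,-60,0,200,0,0,-90,0,200,30,12,-115,4,200,65,26,-125,8,200,105,42,-125,13,200,148,59,-125,17,200,140,83,-125,17,200,128,120,-125,17,200,117,154,-125,17,200,106,189,-125,17,200,93,227,-125,17,200,80,264,-125,17], "force": 35}}

```text
clock: 11.45
ee_pos: [0.6173, -0.0335, 0.3201]
tool_rot: [-0.001, 0.698, 0.716, -0.001]
contact_force: [0.1, -0.6, -3.3]
finger_gap: 0.497
finger_force: 35.0
```

Call:
{"op": "move_arm", "data": {"targets": [200,0,0,0,0,200,0,0,0,0,200,0,0,0,0]}}

```text
clock: 11.75
ee_pos: [0.6152, -0.0336, 0.3203]
tool_rot: [-0.001, 0.698, 0.716, -0.001]
contact_force: [-0.5, 0.3, -5.2]
finger_gap: 0.502
finger_force: 35.0
```

Run:
```python
from h import *
s=sense();print(s['clock'],s['ee_pos'],s['contact_force'],s['finger_gap'],toworld(s,[1,0,0]))
C=cal('wrist',s);a=eyes.get_image('wrist');cv2.imwrite('pics/w4.png',a);np.save('w4.npy',np.r_[s['ee_pos'],s['tool_rot']])
b=eyes.get_image('side');cv2.imwrite('pics/s4.png',b)
cv2.imwrite('pics/t4.png',np.hstack([cv2.resize(a,(480,360)),cv2.resize(b[160:280,210:316],(318,360),interpolation=cv2.INTER_CUBIC)]))
```

```text
11.75 [ 0.61521025 -0.0336454   0.32031829] [-0.48475199  0.29745644 -5.17230406] 0.5023785594437711 [-2.44278767e-02  9.99701493e-01  4.51668756e-04]
```

View pics/t4.png

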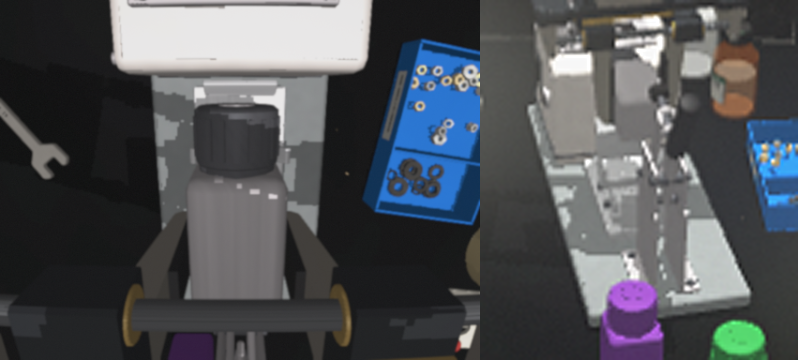

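Wrist view: the jar hangs level, lid at (237,140); base edges at columns 152 and 324 (row 120), housing top edge near row 70, corners about 113 and 367; saddle/stop white part 195–285.

Run:
```python
from h import *
d=np.load('w4.npy');s=dict(ee_pos=d[:3],tool_rot=d[3:]);C=cal('wrist',s)
a=cv2.imread('pics/w4.png');g=cv2.cvtColor(a,cv2.COLOR_BGR2GRAY).astype(int);k=512/480
for r in (95,110,125,140):
    row=np.abs(np.diff(cv2.GaussianBlur(a,(3,3),0)[int(r*k)].astype(int).sum(1)));l=150+0
    L=int((140)*k)+np.argmax(row[int(140*k):int(170*k)]);Rr=int(312*k)+np.argmax(row[int(312*k):int(338*k)])
    pl,pr=onz(C,(L+.5,int(r*k)),.022),onz(C,(Rr+.5,int(r*k)),.022);print(r,L,Rr,pl[:2],pr[:2],((pl+pr)/2)[:2],np.linalg.norm(pl-pr))
M=np.array([.6163,-.019]);th=np.radians(1.45);Rm=np.array([[np.cos(th),-np.sin(th)],[np.sin(th),np.cos(th)]])
m=lambda P:Rm.T@(P[:2]-M)*1e3
print('hous corners',m(onz(C,(113*k,55*k),.135)),m(onz(C,(367*k,55*k),.135)),'edge y z135',m(onz(C,(240*k,66*k),.135)), m(onz(C,(240*k,70*k),.13)))
print('tool',m(s['ee_pos']))
for u,v in((187,195),(288,195)):print(totool(s,onz(C,(u*k,v*k),s['ee_pos'][2]-.171+.023)-s['ee_pos'])*1e3)
print('shoulder',totool(s,onz(C,(237*k,184*k),s['ee_pos'][2]-.171+.023)-s['ee_pos'])*1e3)
```

```text
95 162 348 [0.54138946 0.03346668] [0.68934669 0.03705158] [0.61536808 0.03525913] 0.14800065511207378
110 163 346 [0.54166722 0.02087462] [0.68891637 0.02443687] [0.6152918  0.02265575] 0.14729223603013597
125 164 346 [0.54192992 0.00800065] [0.69014195 0.01159295] [0.61603594 0.0097968 ] 0.14825555472835045
140 165 345 [ 0.5421776  -0.00517731] [ 0.69058796 -0.00157935] [ 0.61638278 -0.00337833] 0.14845396723076415
hous corners [-62.7100247   77.83083807] [62.2950037  77.70610261] edge y z135 [-0.22355021 71.98711322] [-0.17609834 70.26630443]
tool [ -1.45999724 -14.61313307]
[ 32.86009187 -21.21925172 148.05570562]
[ 32.85533836  21.55243745 147.9739103 ]
shoulder [ 3.77577222e+01 -4.12953751e-02  1.48017419e+02]
```

Call:
{"op": "move_arm", "data": {"targets": [200,0,1.5,10,0,200,0,1.5,25,0,200,0,1.5,40,0,200,0,1.5,50,0,200,0,1.5,58,0,200,0,1.5,64,0,200,0,1.5,69,0,200,0,1.5,73,0,200,0,1.5,76,0,200,0,1.5,76,0]}}

```text
clock: 12.85
ee_pos: [0.6176, -0.0337, 0.2444]
tool_rot: [-0.0, 0.698, 0.716, -0.0]
contact_force: [-0.3, 0.2, -4.6]
finger_gap: 0.493
finger_force: 35.0
```

Call:
{"op": "move_arm", "data": {"targets": [200,0,0,1,0,200,0,0,2,0,200,0,0,3,0,200,0,0,3.5,0,200,0,0,3.5,0]}}

```text
clock: 13.35
ee_pos: [0.6177, -0.0338, 0.2411]
tool_rot: [-0.0, 0.698, 0.716, -0.0]
contact_force: [-0.3, 0.3, -4.3]
finger_gap: 0.499
finger_force: 35.0
```

Call:
{"op": "move_arm", "data": {"targets": [200,0,0,0.7,0,200,0,0,1.4,0,200,0,0,2,0,200,0,0,2,0]}}

```text
clock: 13.75
ee_pos: [0.6179, -0.0338, 0.2408]
tool_rot: [0.0, 0.698, 0.716, -0.0]
contact_force: [-4.5, 0.6, 7.6]
finger_gap: 0.498
finger_force: 35.0
```

Call:
{"op": "move_arm", "data": {"targets": [120,0,0,0,0,90,0,0,0,0,40,0,0,0,0,0,0,0,0,0,0,0,0,0,0,0,0,0,-15,0,0,0,0,-45,0,0,0,0,-85,0,0,0,0,-120,0,0,0,0,-120,0,0,0,0,-120,0]}}

```text
clock: 14.85
ee_pos: [0.618, -0.0338, 0.3612]
tool_rot: [0.001, 0.698, 0.716, 0.001]
contact_force: [-0.5, 0.2, -1.0]
finger_gap: 1.002
finger_force: 0.0
```

Run:
```python
from h import *
s=sense();print(s['clock'],s['ee_pos'],s['contact_force'])
np.save('w5.npy',np.r_[s['ee_pos'],s['tool_rot']])
a=eyes.get_image('wrist');cv2.imwrite('pics/w5.png',a);b=eyes.get_image('side');cv2.imwrite('pics/s5.png',b)
cv2.imwrite('pics/t5.png',np.hstack([cv2.resize(a,(480,360)),cv2.resize(b[160:280,210:316],(318,360),interpolation=cv2.INTER_CUBIC)]))
```

```text
14.85 [ 0.61797066 -0.03381552  0.36119643] [-0.515651    0.24777705 -1.0054742 ]
```

View pics/t5.png

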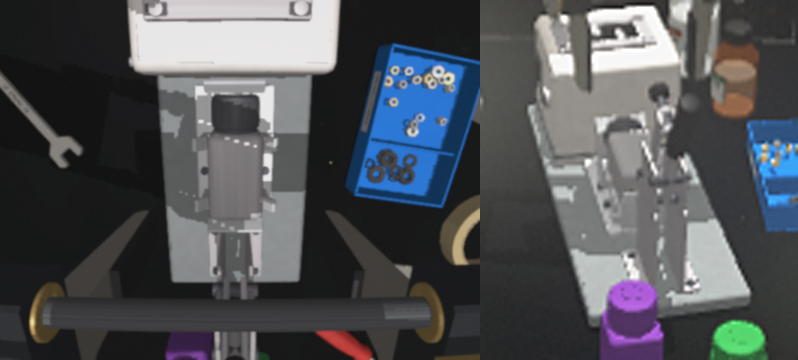

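The jar sits between both saddles' lips and the end stops, lid toward the housing. Next: shut the fingers and approach the handle.

Call:
{"op": "move_arm", "data": {"targets": [255,0,0,-40,0,255,0,0,-89,0,255,-30,0,-89,0,255,-75,0,-89,0,255,-110,0,-80,0,255,-130,0,-65,0,255,-130,0,-59,0,255,-130,0,-59,0,255,-130,0,-59,0,255,-130,0,-59,0], "force": 20}}

```text
clock: 15.95
ee_pos: [0.6212, -0.1623, 0.4188]
tool_rot: [0.0, 0.698, 0.716, 0.0]
contact_force: [0.3, -0.9, 0.3]
finger_gap: 0.154
finger_force: 0.0
```

Run:
```python
from h import *
s=sense();print(s['clock'],s['ee_pos'],s['contact_force'],s['finger_gap'])
M=np.array([.6163,-.019]);th=np.radians(1.45);Rm=np.array([[np.cos(th),-np.sin(th)],[np.sin(th),np.cos(th)]])
print(Rm.T@(s['ee_pos'][:2]-M)*1e3,s['ee_pos'][2]*1e3-190)
```

```text
15.95 [ 0.62117044 -0.16234159  0.41878466] [ 0.31783248 -0.94077601  0.29638746] 0.15419248831922022
[   1.24168639 -143.41893692] 228.7846621356726
```

Call:
{"op": "move_arm", "data": {"targets": [255,0,0,0,0,255,-6,0,1,0,255,-11.9,0,2.8,0,255,-15.5,0,4,0,255,-18.9,0,5.4,0,255,-25.6,0,8.8,0,255,-31.9,0,12.6,0,255,-38,0,17,0,255,-43.6,0,21.9,0,255,-48.8,0,27.2,0,255,-53.5,0,33.1,0,255,-57.6,0,39.3,0,255,-61.3,0,45.8,0,255,-63.7,0,51.3,0,255,-63.7,0,51.3,0]}}

```text
clock: 17.45
ee_pos: [0.6224, -0.2277, 0.3664]
tool_rot: [-0.0, 0.699, 0.716, -0.0]
contact_force: [-0.6, 0.8, 1.9]
finger_gap: 0.004
finger_force: 0.8
```

Call:
{"op": "move_arm", "data": {"targets": [255,-0.8,0,2,0,255,-1.6,0,4.1,0,255,-2.3,0,6.2,0,255,-3,0,8.3,0,255,-3.4,0,10,0,255,-3.4,0,10,0]}}

```text
clock: 18.05
ee_pos: [0.6225, -0.231, 0.3561]
tool_rot: [-0.0, 0.698, 0.716, -0.0]
contact_force: [-0.4, 0.4, 0.2]
finger_gap: 0.005
finger_force: 0.0
```

Call:
{"op": "move_arm", "data": {"targets": [255,-0.4,0,1.3,0,255,-0.8,0,2.6,0,255,-1,0,4.2,0,255,-1.3,0,5.7,0,255,-1.5,0,7,0,255,-1.5,0,7,0]}}

```text
clock: 18.65
ee_pos: [0.6226, -0.2322, 0.351]
tool_rot: [0.0, 0.698, 0.716, 0.0]
contact_force: [-1.1, 1.0, 4.8]
finger_gap: 0.005
finger_force: 2.6
```

Call:
{"op": "move_arm", "data": {"targets": [255,0,0,1,0,255,0,0,2,0,255,0,0,2,0,255,0,0,2,0]}}

```text
clock: 19.05
ee_pos: [0.6226, -0.2321, 0.3508]
tool_rot: [0.0, 0.698, 0.716, 0.0]
contact_force: [-6.1, 3.9, 11.5]
finger_gap: 0.007
finger_force: 6.1
```

Call:
{"op": "move_arm", "data": {"targets": [255,0,0,-15,0,255,0,0,-50,0,255,0,0,-85,0,0,30,-5,-113,0,0,75,-12,-113,0,0,120,-20,-113,0,0,165,-27,-113,0,0,210,-33,-113,0,0,255,-39,-113,0,0,300,-45,-113,0,0,340,-50,-113,0,0,361,-50,-113,0,0,361,-50,-113,0,0,361,-50,-113,0,0,361,-50,-113,0]}}

```text
clock: 20.55
ee_pos: [0.564, 0.1263, 0.461]
tool_rot: [0.0, 0.699, 0.715, -0.0]
contact_force: [0.9, -0.1, 0.2]
finger_gap: 0.998
finger_force: 0.0
```

Run:
```python
from h import *
s=sense();print(s['clock'],s['ee_pos'],s['contact_force'],s['finger_gap'])
M=np.array([.6163,-.019]);th=np.radians(1.45);Rm=np.array([[np.cos(th),-np.sin(th)],[np.sin(th),np.cos(th)]])
W=lambda p:np.r_[M+Rm@np.array(p[:2])/1e3,p[2]/1e3]
a=eyes.get_image('side');b=eyes.get_image('scene');cv2.imwrite('pics/s6.png',a);cv2.imwrite('pics/c6.png',b)
V=cal('side');S=cal('scene')
# is the handle (black grip) at its closed or open place? dark-pixel values there
for n,C,new,old in(('side',V,a,cv2.imread('pics/side0.png')),('scene',S,b,cv2.imread('pics/scene0.png'))):
  for k,p in dict(closed=(0,-223,151),open=(0,-174,222)).items():
    u=np.round(proj(C,W(p))[0]).astype(int);print(n,k,u,old[u[1]-1:u[1]+2,u[0]-1:u[0]+2].mean((0,1)).round(),new[u[1]-1:u[1]+2,u[0]-1:u[0]+2].mean((0,1)).round())
```

```text
20.55 [0.56402204 0.12625864 0.46101291] [ 0.93177371 -0.05511236  0.24973714] 0.9984146672094808
side closed [281 237] [207. 208. 202.] [71. 69. 69.]
side open [277 202] [70. 69. 69.] [76. 76. 77.]
scene closed [313 136] [31. 36. 30.] [103. 110. 111.]
scene open [303 124] [28. 28. 26.] [115. 123. 124.]
```

Call:
{"op": "move_arm", "data": {"targets": [0,0,0,30,0,0,0,0,60,0,0,0,0,83,0,0,0,0,83,0,120,0,0,83,0,190,0,0,83,0,220,0,0,83,0,220,0,0,83,0,220,0,0,83,0,220,0,0,83,0,220,0,0,83,0], "force": 15}}

```text
clock: 21.75
ee_pos: [0.5638, 0.1274, 0.378]
tool_rot: [0.0, 0.698, 0.716, 0.0]
contact_force: [-0.0, 0.0, -0.4]
finger_gap: 0.413
finger_force: 0.0
```

Call:
{"op": "move_arm", "data": {"targets": [255,0,0,0,0,255,0,0,0,0,255,0,0,0,0,255,0,0,0,0]}}

```text
clock: 22.15
ee_pos: [0.5638, 0.1273, 0.3778]
tool_rot: [0.0, 0.698, 0.716, 0.0]
contact_force: [1.0, 0.6, -0.9]
finger_gap: 0.28
finger_force: 15.0
```

Call:
{"op": "move_arm", "data": {"targets": [255,-5,0,0,0,255,-10,0,-0.5,0,255,-15,0,-1,0,255,-20,0,-1,0,255,-25,0,-1,0,255,-30,0,-0.5,0,255,-33,0,0,0,255,-36,0,0,0,255,-36,0,0,0]}}

```text
clock: 23.05
ee_pos: [0.5646, 0.0911, 0.3777]
tool_rot: [-0.0, 0.698, 0.716, -0.0]
contact_force: [1.7, 2.5, -1.6]
finger_gap: 0.279
finger_force: 15.1
```

Call:
{"op": "move_arm", "data": {"targets": [255,-1.5,0,0,0,255,-3,0,0,0,255,-3,0,0,0]}}

```text
clock: 23.35
ee_pos: [0.5646, 0.0884, 0.3775]
tool_rot: [-0.0, 0.698, 0.716, -0.0]
contact_force: [2.0, 2.4, -4.9]
finger_gap: 0.28
finger_force: 15.1
```

Call:
{"op": "move_arm", "data": {"targets": [255,-1.5,0,0,0,255,-3,0,0,0,255,-3,0,0,0]}}

```text
clock: 23.65
ee_pos: [0.5646, 0.0862, 0.3773]
tool_rot: [-0.001, 0.698, 0.716, 0.001]
contact_force: [3.5, 7.0, -6.3]
finger_gap: 0.281
finger_force: 15.1
```

Call:
{"op": "move_arm", "data": {"targets": [255,3,0,0,0,255,3.5,4,-1,0,255,3.5,9,-2.5,0,255,3.5,14,-3.6,0,255,3.5,19,-4.7,0,255,3.5,24,-5.5,0,255,3.5,29,-6.2,0,255,3.5,34,-6.7,0,255,3.5,39,-7.1,0,255,3.5,42,-7.3,0,255,3.5,42,-7.3,0]}}

```text
clock: 24.75
ee_pos: [0.6073, 0.0898, 0.3852]
tool_rot: [0.001, 0.699, 0.716, 0.0]
contact_force: [0.2, -0.8, 2.3]
finger_gap: 0.274
finger_force: 15.0
```

Call:
{"op": "move_arm", "data": {"targets": [255,0,1.5,0,0,255,0,3,0,0,255,0,3,0,0]}}

```text
clock: 25.05
ee_pos: [0.6097, 0.09, 0.3851]
tool_rot: [0.0, 0.698, 0.716, -0.0]
contact_force: [-2.6, -1.7, 2.7]
finger_gap: 0.279
finger_force: 15.0
```

Call:
{"op": "move_arm", "data": {"targets": [255,0,1.5,0,0,255,0,3,0,0,255,0,3,0,0]}}

```text
clock: 25.35
ee_pos: [0.6128, 0.0901, 0.385]
tool_rot: [-0.0, 0.698, 0.716, -0.0]
contact_force: [-2.4, -0.8, 1.8]
finger_gap: 0.279
finger_force: 15.0
```

Call:
{"op": "move_arm", "data": {"targets": [255,0,1.5,0,0,255,0,3,0,0,255,0,3,0,0]}}

```text
clock: 25.65
ee_pos: [0.6159, 0.0901, 0.3852]
tool_rot: [0.0, 0.698, 0.716, 0.0]
contact_force: [-2.2, -0.6, 1.8]
finger_gap: 0.276
finger_force: 15.0
```

Call:
{"op": "move_arm", "data": {"targets": [255,0,1,0,0,255,0,2,0,0,255,0,2,0,0]}}

```text
clock: 25.95
ee_pos: [0.6178, 0.0902, 0.3852]
tool_rot: [0.0, 0.698, 0.716, 0.0]
contact_force: [-3.5, -1.1, 2.1]
finger_gap: 0.279
finger_force: 15.0
```

Call:
{"op": "move_arm", "data": {"targets": [255,0,1,0,0,255,0,2,0,0,255,0,2,0,0]}}

```text
clock: 26.25
ee_pos: [0.6199, 0.0902, 0.3853]
tool_rot: [0.0, 0.698, 0.716, 0.0]
contact_force: [-1.8, -1.1, 3.0]
finger_gap: 0.279
finger_force: 15.0
```

Call:
{"op": "move_arm", "data": {"targets": [255,0,1,0,0,255,0,2,0,0,255,0,2,0,0]}}

```text
clock: 26.55
ee_pos: [0.6216, 0.0903, 0.3852]
tool_rot: [-0.0, 0.698, 0.716, -0.0]
contact_force: [-4.1, -2.2, 3.4]
finger_gap: 0.283
finger_force: 15.0
```

Call:
{"op": "move_arm", "data": {"targets": [255,0,1,0,0,255,0,2,0,0,255,0,2,0,0]}}

```text
clock: 26.85
ee_pos: [0.6228, 0.0904, 0.3851]
tool_rot: [-0.002, 0.698, 0.716, -0.002]
contact_force: [-9.2, -2.4, 6.2]
finger_gap: 0.278
finger_force: 15.0
```

Call:
{"op": "move_arm", "data": {"targets": [255,0,-4,0,0,255,4,-5,0,0,255,9,-5,-0.5,0,255,14,-5,-1,0,255,19,-5,-1,0,255,24,-5,-1,0,255,29,-5,-0.5,0,255,34,-5,0,0,255,38,-5,0.5,0,255,38,-5,0.5,0]}}

```text
clock: 27.85
ee_pos: [0.6178, 0.129, 0.3853]
tool_rot: [0.0, 0.698, 0.716, 0.001]
contact_force: [1.7, -0.1, 5.9]
finger_gap: 0.278
finger_force: 15.0
```

Call:
{"op": "move_arm", "data": {"targets": [255,1.5,0,0,0,255,3,0,0,0,255,3,0,0,0]}}

```text
clock: 28.15
ee_pos: [0.6178, 0.1314, 0.385]
tool_rot: [0.0, 0.698, 0.716, 0.0]
contact_force: [1.4, -1.3, 5.1]
finger_gap: 0.276
finger_force: 15.0
```

Call:
{"op": "move_arm", "data": {"targets": [255,1,0,0,0,255,2,0,0,0,255,2,0,0,0]}}

```text
clock: 28.45
ee_pos: [0.6177, 0.1333, 0.3847]
tool_rot: [0.0, 0.698, 0.716, 0.0]
contact_force: [1.6, -0.6, 4.9]
finger_gap: 0.277
finger_force: 15.0
```

Call:
{"op": "move_arm", "data": {"targets": [255,1,0,0,0,255,1.5,0,0,0,255,1.5,0,0,0]}}

```text
clock: 28.75
ee_pos: [0.6176, 0.1346, 0.3846]
tool_rot: [0.0, 0.698, 0.716, -0.0]
contact_force: [2.1, -2.6, 3.4]
finger_gap: 0.275
finger_force: 15.0
```

Call:
{"op": "move_arm", "data": {"targets": [255,1,0,0,0,255,1.5,0,0,0,255,1.5,0,0,0]}}

```text
clock: 29.05
ee_pos: [0.6176, 0.1356, 0.3845]
tool_rot: [0.0, 0.699, 0.716, -0.001]
contact_force: [1.8, -5.3, 3.7]
finger_gap: 0.277
finger_force: 15.0
```

Call:
{"op": "move_arm", "data": {"targets": [255,-4,0,0,0,255,-5.5,3,0,0,255,-5.5,8,0.5,0,255,-5.5,13,1,0,255,-5.5,18,1.7,0,255,-5.5,23,2.3,0,255,-5.5,28,3.2,0,255,-5.5,33,4.2,0,255,-5.5,36,4.9,0,255,-5.5,36,4.9,0]}}

```text
clock: 30.05
ee_pos: [0.654, 0.1315, 0.3789]
tool_rot: [-0.0, 0.698, 0.716, -0.0]
contact_force: [-0.8, 0.2, -2.0]
finger_gap: 0.282
finger_force: 15.0
```

Call:
{"op": "move_arm", "data": {"targets": [255,0,1,0.4,0,255,0,2,0.8,0,255,0,2,0.8,0]}}

```text
clock: 30.35
ee_pos: [0.6556, 0.1316, 0.3786]
tool_rot: [-0.0, 0.698, 0.716, -0.0]
contact_force: [-1.9, 1.6, -1.6]
finger_gap: 0.28
finger_force: 15.0
```

Call:
{"op": "move_arm", "data": {"targets": [255,0,1,0.3,0,255,0,2,0.6,0,255,0,2,0.6,0]}}

```text
clock: 30.65
ee_pos: [0.6577, 0.1316, 0.3782]
tool_rot: [-0.0, 0.698, 0.716, -0.0]
contact_force: [-2.7, 1.5, -2.0]
finger_gap: 0.281
finger_force: 15.0
```

Call:
{"op": "move_arm", "data": {"targets": [255,0,1,0.3,0,255,0,2,0.6,0,255,0,2,0.6,0]}}

```text
clock: 30.95
ee_pos: [0.6593, 0.1317, 0.3779]
tool_rot: [-0.001, 0.698, 0.716, -0.001]
contact_force: [-7.2, 0.5, 0.5]
finger_gap: 0.281
finger_force: 15.0
```

Call:
{"op": "move_arm", "data": {"targets": [255,0,-4,-0.8,0,255,-5,-4,-1.5,0,255,-10,-4,-2,0,255,-15,-4,-2,0,255,-20,-4,-2,0,255,-25,-4,-2,0,255,-30,-4,-1.5,0,255,-35,-4,-1,0,255,-39,-4,-1,0,255,-39,-4,-1,0]}}

```text
clock: 31.95
ee_pos: [0.6567, 0.092, 0.3789]
tool_rot: [0.0, 0.699, 0.715, 0.0]
contact_force: [-0.1, 1.4, -1.2]
finger_gap: 0.281
finger_force: 15.0
```

Call:
{"op": "move_arm", "data": {"targets": [255,-1.5,0,0,0,255,-3,0,0,0,255,-3,0,0,0]}}

```text
clock: 32.25
ee_pos: [0.6568, 0.0897, 0.3787]
tool_rot: [-0.0, 0.698, 0.716, 0.0]
contact_force: [0.5, 2.1, -2.5]
finger_gap: 0.279
finger_force: 15.1
```

Call:
{"op": "move_arm", "data": {"targets": [255,-1.5,0,0,0,255,-3,0,0,0,255,-3,0,0,0]}}

```text
clock: 32.55
ee_pos: [0.6567, 0.0878, 0.3786]
tool_rot: [-0.001, 0.698, 0.716, 0.001]
contact_force: [2.0, 8.4, -3.8]
finger_gap: 0.276
finger_force: 15.1
```

Call:
{"op": "move_arm", "data": {"targets": [255,-1,0,0,0,255,-1.5,0,0,0,255,-1.5,0,0,0]}}

```text
clock: 32.85
ee_pos: [0.6567, 0.0872, 0.3785]
tool_rot: [-0.002, 0.698, 0.716, 0.002]
contact_force: [0.5, 12.0, -3.6]
finger_gap: 0.277
finger_force: 15.1
```

Call:
{"op": "move_arm", "data": {"targets": [255,1.5,0,0,0,200,1.5,0,0,0,100,1.5,0,0,0,0,1.5,0,0,0,0,1.5,0,0,0,0,1.5,0,0,0,0,1.5,0,-10,0,0,1.5,0,-30,0,0,1.5,0,-70,0,0,1.5,0,-110,0,0,1.5,0,-110,0,0,1.5,0,-110,0]}}

```text
clock: 34.05
ee_pos: [0.6568, 0.0865, 0.491]
tool_rot: [0.001, 0.698, 0.716, 0.001]
contact_force: [0.5, -0.5, -0.5]
finger_gap: 1.001
finger_force: 0.0
```

Run:
```python
from h import *
s=sense();print(s['clock'],s['ee_pos'],s['contact_force'],s['finger_gap'])
M=np.array([.6163,-.019]);th=np.radians(1.45);Rm=np.array([[np.cos(th),-np.sin(th)],[np.sin(th),np.cos(th)]])
W=lambda p:np.r_[M+Rm@np.array(p[:2])/1e3,p[2]/1e3]
C=cal('wrist',s);a=eyes.get_image('wrist');v=eyes.get_image('side');cv2.imwrite('pics/w7.png',a);cv2.imwrite('pics/s7.png',v)
u=proj(C,W((45,107,207)))[0];print('T grip expected px',u)
V=cal('side')
def dark(im,u,r):
    x,y=np.round(u).astype(int);y0=max(y-r,0);x0=max(x-r,0);g=(im[y0:y+r,x0:x+r].max(2)<55);ys,xs=np.nonzero(g);return g.sum(),(xs.mean()+x0,ys.mean()+y0) if g.sum() else None
uv=proj(V,W((45,107,207)))[0];print('side exp',uv,dark(v,uv,16))
for k,p in dict(closed=(0,-223,151),jartop=(0,-2,91),lid=(0,40,88)).items():
    x,y=np.round(proj(V,W(p))[0]).astype(int);print(k,(x,y),v[y-1:y+2,x-1:x+2].mean((0,1)).round())
# grip candidates: dark contours in side view near housing
g=((v.max(2)<60)*255).astype(np.uint8)[140:215,215:300]
for c in cv2.findContours(g,cv2.RETR_EXTERNAL,cv2.CHAIN_APPROX_SIMPLE)[0]:
    if cv2.contourArea(c)>25:print(cv2.contourArea(c),np.add(cv2.boundingRect(c),(215,140,0,0)))
print('side bar ends',proj(V,[W((45,150,201)),W((45,64,213))]).round())
```

```text
34.05 [0.65682495 0.08651566 0.49103074] [ 0.4981506  -0.50974811 -0.49073261] 1.0007878877400311
T grip expected px [253.48599308 185.73722368]
side exp [268.61452921 152.7848531 ] (np.int64(74), (np.float64(271.44594594594594), np.float64(153.93243243243242)))
closed (np.int64(281), np.int64(237)) [70. 68. 67.]
jartop (np.int64(261), np.int64(207)) [128. 128. 131.]
lid (np.int64(258), np.int64(200)) [106. 105. 105.]
625.5 [238 143  62  32]
side bar ends [[265. 148.]
 [272. 158.]]
```

Run:
```python
from h import *
a=cv2.imread('pics/w7.png');s=sense();C=cal('wrist',s)
g=((a.max(2)<50)*255).astype(np.uint8)[90:270,200:310];g=cv2.morphologyEx(g,cv2.MORPH_OPEN,np.ones((9,9)))
M=np.array([.6163,-.019]);th=np.radians(1.45);Rm=np.array([[np.cos(th),-np.sin(th)],[np.sin(th),np.cos(th)]])
for c in cv2.findContours(g,cv2.RETR_EXTERNAL,cv2.CHAIN_APPROX_SIMPLE)[0]:
    x,y,w,h=cv2.boundingRect(c);u=(200+x+w/2,90+y+h/2);P=onz(C,u,.207);print(cv2.contourArea(c),(x+200,y+90,w,h),Rm.T@(P[:2]-M)*1e3)
print(a[100:270:15,253].tolist())
```

```text
3486.5 (200, 128, 68, 105) [ 27.77001746 112.50431766]
5835.0 (274, 90, 36, 180) [ 73.53540294 112.86920041]
[[238, 238, 239], [134, 135, 140], [136, 136, 141], [31, 30, 30], [28, 28, 28], [26, 25, 26], [26, 26, 27], [27, 25, 27], [27, 26, 26], [146, 146, 143], [157, 156, 153], [157, 156, 153]]
```

```bash
python3 -c "
from cell import job
print(job.close_job())"
```

```text
the job is handed in; nothing more can be done
None
```

The job is handed in with no verdict returned: the jar was laid on its side and seated, the clamp handle is down on its stop, and the lever is at the right-hand end of the last slot, though I could not measure the pad's press on the jar. I viewed 11 pictures, one over the limit of 10.

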